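# Gauge the depth of the candle holder's socket

### The arm

A 6-joint arm with a two-finger parallel gripper is mounted at the origin on the work surface; the furniture and walls round the work are solid. World frame = base frame: x ahead of the robot, y to its left, z up, the work surface at z = 0. Lengths are in mm, angles in rad, forces in N, time in s.
With the tool pointing down it reaches from about 350 to 725 mm from the base axis. Payload 6 kg.
Tool frame: the origin (TCP) lies at the very end of the fingers, on their centre line; the grasp point (between the pads) lies 19 mm behind it; z points along the fingers, y is the line along which they close (so a half turn about z gives the same grasp; the last joint's range is limited). The gripper opens to 85 mm and grips with 20 to 120 N. Pads are 22 mm wide; open, the fingers measure 114 mm over their backs; the gripper's body (76 mm by 85 mm) begins 54 mm behind the grasp point. The pads swing forward as they close: fully open they stand 13 mm farther back than shut.
Start: joints at [-0.791, 0.04, 0.085, 0, -1.615, -0.334], TCP at [258.713, -541.333, 231.261] pointing down, gripper open.
Joint ranges: [-2.56, 2.56], [-1.29, 2.01], [-1.08, 1.49], [-3.29, 1.98], [-2.81, -0.18], [-2.99, 2.99]. Speed limits (rad/s): [2.57, 2.57, 3.01, 3.14, 3.14, 3.14].

### API

Orientations are given as a unit quaternion [x, y, z, w].
In Python, from cell import robot gives the robot as it stands. The module is installed in compiled form; this text tells all that it offers.
- The arm moves only by the tool apply_moves, never from a script. Its argument "series" is a list of rows, each an object with "xyz": the shift along the tool's x, y, z in cm, a list of three; "turn": the turn about the tool's z in units of 5 degrees (1.0 is 5 degrees). A call has 1 to 20 rows; each row is the pose to reach, as a shift and turn from the pose commanded when the call began, along the tool's axes at that moment; what a row does not reach only later rows make up. A row lasts 1/10 s, in which the tool goes at most 50 mm and 8.59 degrees, less where a joint would pass 70% of its speed; a pose out of reach is approached as far as the arm can. A call with a gripper value outside its range is refused whole. "grip" is the closure, from -1 (fully open) to 1 (shut), set as the call begins (left out, the last holds). The fingers move at their own pace and stop on an object; the grip force is fixed at half the most. Time passes only in rows, so rows that repeat a pose let the fingers close. It gives the time, the measured TCP pose, the force, the opening and the grip force at its end, in the units of the state.
- robot.sense(): the state, without advancing time (a new reading comes with each control period).
- robot.snapshot(name): name is "scene" or "side" or "wrist"; returns the picture (420x560x3 uint8, red, green, blue); there is no depth.
- robot.camera_model(name): a dict with "fx", "fy", "cx", "cy" (pixels), "xyz" and "rotation" of the camera in the world. Camera axes: x right, y down, z forward; pixel columns grow to the right and rows downward; lengths in mm; the calibration is good to about 2 mm. A picture is of the moment at which its call begins: read the wrist's pose just before it. camera_model takes no time and is no camera call; for the wrist camera it gives the pose at the moment of the call.
- robot.close_job(): hands the job in; it is judged then, once.
The state is a dict: "clock": time; "joint_pos": joint angles; "qd": joint speeds; "joint_efforts": joint torques, N m; "position": TCP position; "tcp_rot": TCP orientation; "ft_force": force on the tool from outside, world axes, zero at the start; "ft_torque": the same for the moment, N m; "grip_width": opening from 0.0 (shut) to 1.0 (fully open); "grip_force": force on a finger pad.
Only numpy, scipy, OpenCV 4.12 (cv2) and the standard library are available. Lean on these libraries where they do the work, as an engineer would, in place of code of your own. Each camera call takes 0.05 s, during which the arm holds its last target. There are 200 camera calls.

### The job

We want to know how deep the blind socket of the turned wooden candle holder is, so that new candles can be fitted. Take the depth gauge out of its rest, lower it into the socket and press it down gently, feeling for the bottom, until its foot stands firmly on the socket's floor and its sliding orange ring lies flat on the holder's rim. Then let go and leave the gauge standing in the socket, and do not shove the other things about.

Things in the scene. Friction and masses are not known exactly. Their poses are not given: they have to be found in the camera images.
- depth_gauge: Loose upright depth gauge, 207 mm long, 0.1 to 0.2 kg: metal rod 14 mm in diameter with black marks, foot edge bevelled 2 mm; from 145 to 205 mm above the foot a black round grip 18 mm in diameter, taken from above. Origin: centre of the foot's underside; z up along the rod. Starts standing in the rest. Lighter than its ring's friction: does not sink by itself once the ring lies on a rim.
- gauge_tip (a point): centre of the underside of the gauge's foot (same point as the gauge's origin)
- marker_ring (a joint): Orange ring on the gauge's rod, 38 mm in diameter, 14 mm high; slides along the rod against about 5 N of friction and stays where it is left. Value: height in m of its underside above the foot, less 0.020 (0 = lowest place, underside 20 mm above the foot; up to 0.10). At the start always lower on the rod than the socket is deep.
- ring_underside (a point): centre of the flat underside of the marker ring, on the rod's axis
- candle_holder: Turned wooden candle holder, fixed: cylinder 84 mm in diameter (112 at its dark foot), 90 mm high, with a round blind socket 18 mm wide down its middle, open at the top, no bevel. The socket's depth differs every time, 44 to 66 mm; its hard floor is not measured and must be felt; over 25 N on it or the holder would dent the wood. Origin: centre of the underside, z up.
- socket_rim (a point): centre of the socket's mouth, level with the flat top of the candle holder (90 mm above the worktop)
- gauge_rest: low grey round rest fixed to the worktop, 68 mm in diameter (78 mm at its rubber foot), 22 mm high, with a hole 18 mm wide and 16 mm deep in which the gauge stands upright. Origin: centre of the underside. (Not listed, but keep the arm clear of it: the fixed faucet at the sink, whose arched neck stands over x 0.06 to 0.36, y 0.53 to 0.57, up to z 0.53.)
- salt_shaker: glass salt shaker with a grey cap, 44 mm wide, 90 mm high, loose bystander; origin at the centre of the underside
- water_glass: clear water glass, 77 mm wide, 89 mm high, loose bystander; origin at the centre of the underside
- candle: white jar candle, 79 mm wide, 80 mm high, loose bystander; origin at the centre of the underside
- cereal_bowl: green bowl, 140 mm wide, 60 mm high, loose bystander; origin at the centre of the underside
- lemon: yellow lemon, 71x53x51 mm, loose bystander; origin at its underside

How it is judged (in metres and radians):
On the way, in this order (a step that is already met when the one before it is completed fails the run):
1. the gauge is lifted clear of its rest (z of gauge_tip in the frame of gauge_rest above 0.03 m and contact force between depth_gauge and the fingers above 1 N), for 0.1 s.
2. its foot is in the socket (z of gauge_tip in the frame of socket_rim below -0.008 m and horizontal distance between gauge_tip and socket_rim below 0.005 m), for 0.1 s.
3. its foot is pressed onto the floor of the socket (contact force between depth_gauge and socket_floor above 1 N), for 0.1 s.
At the end, for the whole second after the job is handed in: The gauge stands released, upright within 0.08 rad and at rest in the socket, its foot within about 2 mm of the socket's floor, and the orange ring's underside lies on the holder's rim within 2 mm (distance between gauge_tip and socket_floor below 0.012 m and z of ring_underside in the frame of socket_rim between -0.003 and 0.002 m and angle between depth_gauge's own z axis and vertical below 0.08 rad and linear speed of depth_gauge below 0.01 m/s and contact force between depth_gauge and the fingers below 0.05 N); the robot touches nothing.
It fails at once if the gauge is pressed on the socket's floor with more than 25 N (contact force between depth_gauge and socket_floor above 25 N).
It fails at once if the gauge is pressed on the candle holder with more than 25 N (contact force between depth_gauge and candle_holder above 25 N).
It fails at once if a bystander is shoved more than 30 mm (distance of any of salt_shaker, water_glass, candle, cereal_bowl, lemon from where it was at the start of the episode above 0.03 m).
It also fails if it takes over 51 s, if anything falls off the work surface, if the arm or the gripper's body presses on something with over 40 N, if the wrist force passes 120 N, or if a joint passes its speed limit or range.

## Working session

There is one attempt and no reset: what is moved stays moved. The work goes in short steps, Python scripts to look and compute and a tool call to move; the robot and the scene stay as the last step left them, time stands still between calls to the robot, and variables do not carry over. Pictures are saved under pics/ and viewed, at most 10 in all, crops included, and the job is handed in when it is done.

Besides the shell and the picture viewer there is one more tool, called after "Call:" by a JSON object that holds its "op" and its "data". apply_moves: Moves the arm, as the interface text tells. Its arguments: {"type":"object","properties":{"series":{"type":"array","items":{"type":"object","properties":{"xyz":{"type":"array","items":{"type":"number"}},"turn":{"type":"number"}}}},"grip":{"type":"number"}},"required":["series"]}

```bash
mkdir -p pics; python3 - <<'E'
from cell import robot
import cv2,numpy as np
print(robot.sense())
for n in("scene","side"):
    im=robot.snapshot(n); cv2.imwrite(f"pics/{n}0.png",im[:,:,::-1]); m=robot.camera_model(n); print(n,m)
E
```

```text
{'clock': 0.0, 'joint_pos': array([-7.91294164e-01,  4.08046198e-02,  8.37833109e-02, -4.92467010e-04,
       -1.61550657e+00, -3.33698343e-01]), 'qd': array([-1.69947932e-04,  3.17350121e-05,  1.41520554e-03,  6.10536898e-04,
        4.26592355e-05,  7.13287452e-04]), 'joint_efforts': array([-1.37987408e-03, -3.68197489e+01,  3.47413874e+01,  6.93210706e+00,
       -5.33720522e-03, -2.05726316e-06]), 'position': array([ 258.64103687, -541.01231651,  230.26216267]), 'tcp_rot': array([-2.21071103e-01,  9.75257278e-01,  8.65052332e-04, -2.48526093e-04]), 'ft_force': array([ 0.50627208, -0.65804219,  0.16928235]), 'ft_torque': array([ 0.00311429, -0.01074157, -0.0140892 ]), 'grip_force': 0.0, 'grip_width': 1.0058169050355164}
scene {'fx': 522.5223535684313, 'fy': 522.5223535684313, 'cx': 276.15580066377595, 'cy': 208.60442292559347, 'xyz': array([ -106.77226923, -1161.92159864,   778.368855  ]), 'rotation': array([ 0.83128965, -0.20359699,  0.12330353, -0.50229676])}
side {'fx': 492.7609615627277, 'fy': 492.7609615627277, 'cx': 278.0412379610526, 'cy': 210.76900612158647, 'xyz': array([ 574.06292228, 1162.95211447,  826.49026892]), 'rotation': array([ 0.02138297,  0.87687124, -0.48017959, -0.00819517])}
```

View pics/scene0.png

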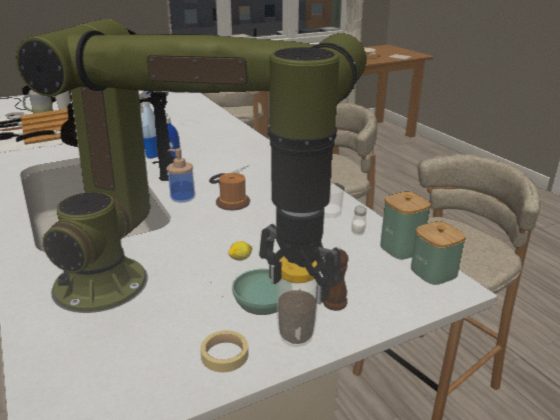

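View pics/side0.png

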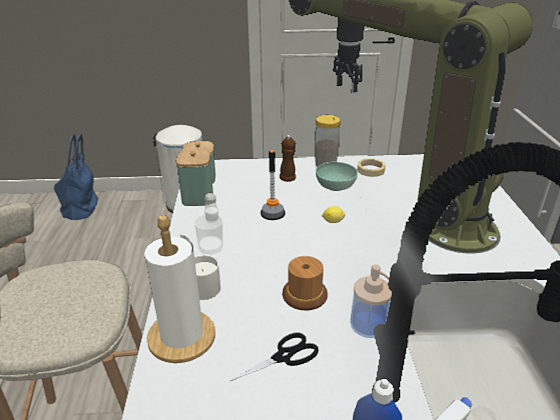

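The scene view shows the holder at about (232,185), with the gauge hidden behind the gripper. The side view shows the gauge's grip top at (272,151), its rest at (272,211), and the holder's top at (306,266). I'll enlarge the side view to get finer pixel positions.

```bash
cat > h.py <<'E'
import cv2,numpy as np
from scipy.spatial.transform import Rotation as R
def ray(m,u,v):
    d=R.from_quat(m["rotation"]).apply([(u-m["cx"])/m["fx"],(v-m["cy"])/m["fy"],1.]); return np.array(m["xyz"]),d
def onz(m,u,v,z):
    o,d=ray(m,u,v); return o+d*(z-o[2])/d[2]
def proj(m,p):
    q=R.from_quat(m["rotation"]).inv().apply(np.array(p,float)-m["xyz"]); return np.array([m["cx"]+m["fx"]*q[...,0]/q[...,2],m["cy"]+m["fy"]*q[...,1]/q[...,2]]).T
E
python3 - <<'E'
from cell import robot
from h import *
m=robot.camera_model("side"); s=robot.camera_model("scene")
print("holder",onz(m,306,266,90),onz(s,232,181,90)); print("rest",onz(m,272.5,209,22)," gaugetop",onz(m,272,151,229-16+0))
im=cv2.imread("pics/side0.png"); c=cv2.resize(im[145:225,235:345],None,fx=7,fy=7,interpolation=cv2.INTER_CUBIC)
c2=cv2.resize(im[250:312,275:335],None,fx=7,fy=7,interpolation=cv2.INTER_CUBIC)
cv2.imwrite("pics/c1.png",c)
E
```

```text
holder [471.44685561 257.42998555  90.        ] [462.58100004 230.03734664  90.        ]
rest [ 538.34567495 -105.0056779    22.        ]  gaugetop [ 537.15962373 -112.72844481  213.        ]
```

View pics/c1.png

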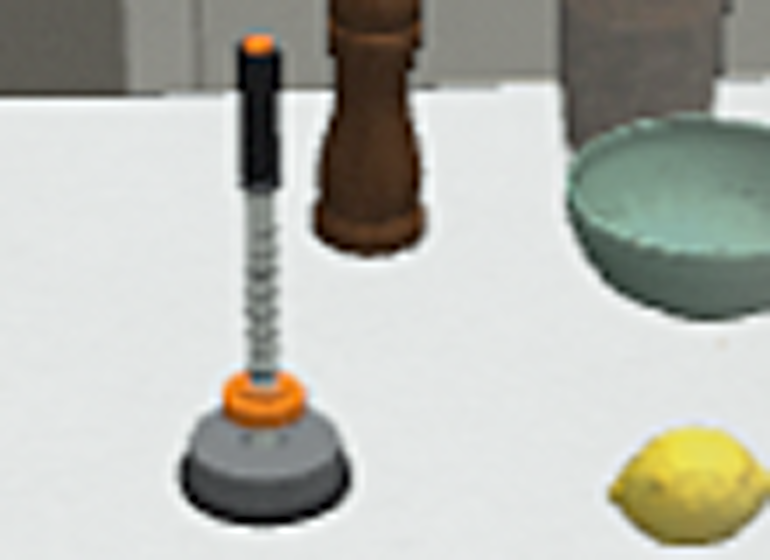

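The crop shows the gauge standing nearly upright: orange cap at about (272,151) and ring at (272.5,201) in full-frame pixels, both close to x 538, y -110. I'm moving high above it to look with the wrist camera.

Call:
{"op": "apply_moves", "data": {"series": [{"xyz": [0, 0, -5]}, {"xyz": [0, 0, -10]}, {"xyz": [-22, 13.4, -12]}, {"xyz": [-22, 13.4, -12]}, {"xyz": [-22, 13.4, -12]}, {"xyz": [-22, 13.4, -12]}, {"xyz": [-22, 13.4, -12]}, {"xyz": [-22, 13.4, -12]}, {"xyz": [-43.8, 26.7, -14]}, {"xyz": [-43.8, 26.7, -14]}, {"xyz": [-43.8, 26.7, -14]}, {"xyz": [-43.8, 26.7, -14]}, {"xyz": [-43.8, 26.7, -14]}, {"xyz": [-43.8, 26.7, -14]}, {"xyz": [-43.8, 26.7, -14]}, {"xyz": [-43.8, 26.7, -14]}, {"xyz": [-43.8, 26.7, -14]}]}}

```text
validation failed for argument at $.se...
```

```bash
python3 - <<'E'
from cell import robot
from h import *
s=robot.sense(); print(s["clock"],s["position"],s["tcp_rot"],s["ft_force"])
m=robot.camera_model("wrist"); im=robot.snapshot("wrist")[:,:,::-1]; print(m)
sc=robot.snapshot("scene")[:,:,::-1]
cv2.imwrite("pics/w1.png",im);cv2.imwrite("pics/sc1.png",sc)
a=cv2.resize(sc[160:230,180:280],(560,392),interpolation=cv2.INTER_CUBIC)
b=cv2.imread("pics/side0.png");b=cv2.resize(b[250:312,275:335],(240,248),interpolation=cv2.INTER_CUBIC)
a[:248,320:]=b  # side crop pasted right
cv2.imwrite("pics/c2.png",a)
for p in ([538,-112,213],[538,-110,151]): print(proj(m,p))
E
```

```text
0.1 [ 258.64533768 -541.06463923  230.35305142] [-2.21065744e-01  9.75258576e-01  7.70717498e-04 -2.29775671e-04] [ 0.96840693  0.1288747  -0.24517398]
{'fx': 330.88367762919944, 'fy': 330.88367762919944, 'cx': 274.1863363750384, 'cy': 210.95667624512058, 'xyz': array([ 197.38707976, -571.11787003,  372.99261294]), 'rotation': array([0.52876085, 0.8378631 , 0.11519503, 0.07160649])}
[578.97108979 716.27941286]
[528.40316632 614.83234917]
```

View pics/w1.png

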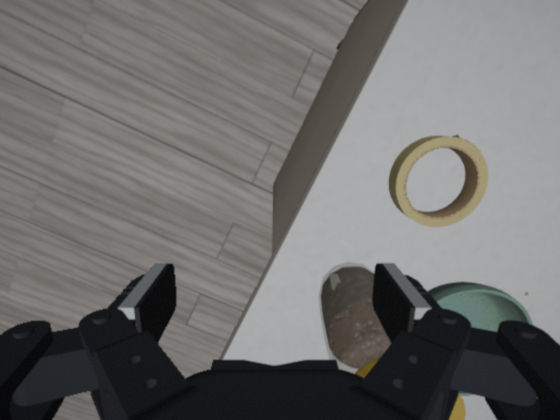

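View pics/c2.png

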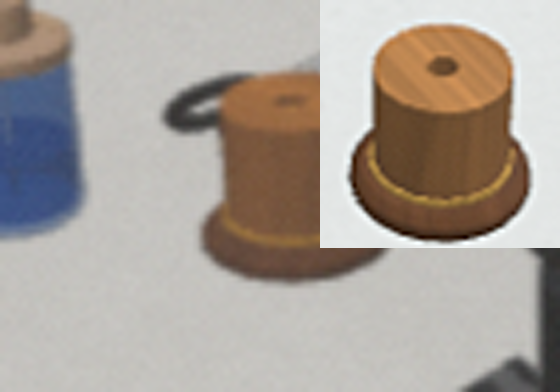

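The wrist view shows only the start area, because the move was refused, probably for the missing "turn". The second crop shows the socket mouth at about (305.4,266.2) in the side view and (231.4,177.5) in the scene view. I'm resending the move with turn, stopping so that the gauge lies toward the camera.

Call:
{"op": "apply_moves", "data": {"series": [{"xyz": [0, 0, -5], "turn": 0}, {"xyz": [0, 0, -10], "turn": 0}, {"xyz": [-22, 13.4, -12], "turn": 0}, {"xyz": [-22, 13.4, -12], "turn": 0}, {"xyz": [-22, 13.4, -12], "turn": 0}, {"xyz": [-22, 13.4, -12], "turn": 0}, {"xyz": [-22, 13.4, -12], "turn": 0}, {"xyz": [-22, 13.4, -12], "turn": 0}, {"xyz": [-49, 26.7, -14], "turn": 0}, {"xyz": [-49, 26.7, -14], "turn": 0}, {"xyz": [-49, 26.7, -14], "turn": 0}, {"xyz": [-49, 26.7, -14], "turn": 0}, {"xyz": [-49, 26.7, -14], "turn": 0}, {"xyz": [-49, 26.7, -14], "turn": 0}, {"xyz": [-49, 26.7, -14], "turn": 0}, {"xyz": [-49, 26.7, -14], "turn": 0}, {"xyz": [-49, 26.7, -14], "turn": 0}]}}

```text
clock: 1.9
position: [585.4, -90.0, 371.4]
tcp_rot: [-0.221, 0.975, -0.0, -0.0]
ft_force: [-0.3, 0.1, -0.6]
grip_width: 1.002
grip_force: 0.0
```

```bash
python3 - <<'E'
from cell import robot
from h import *
s=robot.sense(); print(s["clock"],s["position"],s["tcp_rot"],s["ft_force"])
m=robot.camera_model("wrist"); im=robot.snapshot("wrist")[:,:,::-1]; print(m)
cv2.imwrite("pics/w2.png",im)
for p in ([538,-112,213],[538,-110,0]): print(proj(m,p))
a=robot.camera_model("side");b=robot.camera_model("scene")
print(onz(a,305.4,266.2,90),onz(b,231.4,177.5,90))
E
```

```text
1.9 [585.44024029 -89.95143344 371.43754856] [-2.20738328e-01  9.75333054e-01 -1.51828724e-04 -2.90945062e-05] [-0.30050744  0.13252838 -0.58650534]
{'fx': 330.88367762919944, 'fy': 330.88367762919944, 'cx': 274.1863363750384, 'cy': 210.95667624512058, 'xyz': array([ 524.04933108, -119.72997932,  514.04877749]), 'rotation': array([0.52895791, 0.83774073, 0.1146632 , 0.07243167])}
[275.30835463 137.22219279]
[276.05054282 130.17370176]
[472.92833072 258.09727734  90.        ] [471.46896707 255.55375089  90.        ]
```

View pics/w2.png

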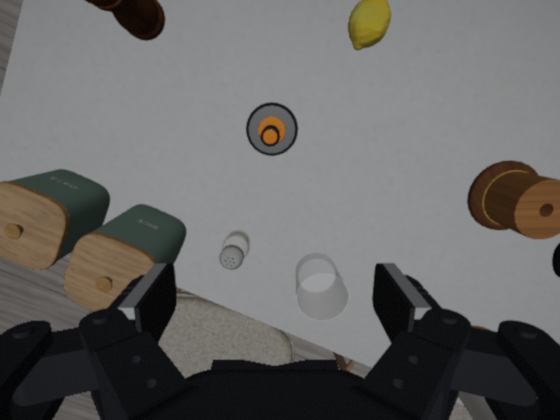

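The wrist view shows the cap at (270,136) and the rest ring centred at (272,129). The holder's socket is at (547,210), with the glass and salt shaker well away. Measuring with colour blobs next.

```bash
cat >> h.py <<'E'
def blobs(mask,mina=15):
    n,l,st,c=cv2.connectedComponentsWithStats(mask.astype(np.uint8),connectivity=4)
    return [(st[i],c[i]) for i in range(1,n) if st[i][4]>=mina]
def orange(im):
    h=cv2.cvtColor(im,cv2.COLOR_BGR2HSV); return cv2.inRange(h,(5,180,130),(20,255,255))
E
python3 - <<'E'
from cell import robot
from h import *
m=robot.camera_model("wrist"); im=cv2.imread("pics/w2.png")
for st,c in blobs(orange(im)): print(st,c,onz(m,*c,213))
g=cv2.cvtColor(im,cv2.COLOR_BGR2GRAY)
w=im[95:165,235:310]; k=cv2.morphologyEx((g[95:165,235:310]<120).astype(np.uint8),cv2.MORPH_CLOSE,np.ones((5,5)))
cs,_=cv2.findContours(k,cv2.RETR_EXTERNAL,cv2.CHAIN_APPROX_NONE); e=cv2.fitEllipse(max(cs,key=cv2.contourArea)); u,v=e[0][0]+235,e[0][1]+95
print("rest foot",e,u,v,onz(m,u,v,4))
b=[x for x in blobs(g[190:230,530:560]<60)]
for st,c in b: print("sock",st,onz(m,c[0]+530,c[1]+190,88))
h=onz(m,547,210,90);print(h)
E
```

```text
[259 117  26  23 234] [272.47435897 125.0042735 ] [ 529.47016433 -119.03048652  213.        ]
[264 130  13  14 145] [269.74482759 136.31034483] [ 539.31172353 -117.05487538  213.        ]
rest foot ((36.59928894042969, 33.52269744873047), (51.700626373291016, 53.45491409301758), 174.81927490234375) 271.5992889404297 128.52269744873047 [ 538.61829172 -117.34347677    4.        ]
sock [ 10  13  14  13 135] [473.65004087 258.24088462  88.        ]
[473.90457176 258.09127016  90.        ]
```

Call:
{"op": "apply_moves", "data": {"series": [{"xyz": [2.7, -0.23, 5], "turn": 0}, {"xyz": [5.36, -0.46, 10], "turn": 0}, {"xyz": [5.36, -0.46, 12], "turn": 0}, {"xyz": [5.36, -0.46, 12], "turn": 0}, {"xyz": [5.36, -0.46, 12], "turn": 0}, {"xyz": [5.36, -0.46, 12], "turn": 0}], "grip": -1}}

```text
clock: 2.55
position: [540.3, -117.0, 254.4]
tcp_rot: [-0.221, 0.975, -0.001, 0.002]
ft_force: [-0.5, -0.4, -0.2]
grip_width: 0.998
grip_force: 0.0
```

```bash
python3 - <<'E'
from cell import robot
from h import *
s=robot.sense(); print(s["clock"],s["position"],s["tcp_rot"],s["ft_force"])
m=robot.camera_model("wrist"); im=robot.snapshot("wrist")[:,:,::-1].copy()
cv2.imwrite("pics/w3.png",im); print(proj(m,[539,-117.2,213]), proj(m,s["position"]))
for st,c in blobs(orange(im)): print(st,c,onz(m,*c,213))
E
```

```text
2.55 [ 540.25924542 -116.98293588  254.35826238] [-2.20713259e-01  9.75336323e-01 -6.84538965e-04  2.06059093e-03] [-0.54713185 -0.44409248 -0.16755397]
[275.68450197 236.25752458] [275.1540662  269.12865653]
[259 166  34  31 587] [275.30834753 179.13969336] [ 508.33184207 -132.08614104  213.        ]
[266 228  21  19 313] [275.69329073 236.93929712] [ 539.38349015 -117.01103581  213.        ]
```

View pics/w3.png

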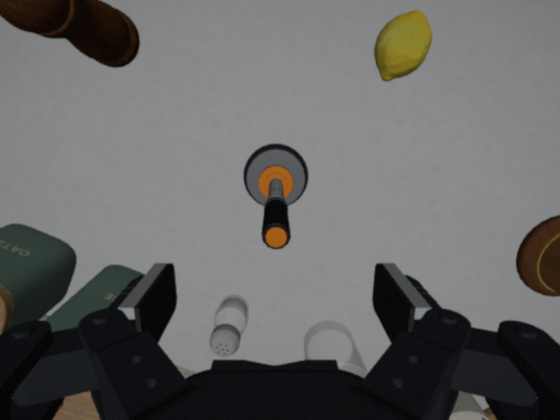

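The cap is at (275.7,237), centred between the fingers, which puts the gauge at (539.3,-117.0). Going down and gripping.

Call:
{"op": "apply_moves", "data": {"series": [{"xyz": [0, 0, 3], "turn": 0}, {"xyz": [0, 0, 6], "turn": 0}, {"xyz": [0, 0, 8.5], "turn": 0}, {"xyz": [0, 0, 8.5], "turn": 0}, {"xyz": [0, 0, 8.5], "turn": 0}, {"xyz": [0, 0, 8.5], "turn": 0}]}}

```text
clock: 3.2
position: [540.6, -116.5, 169.0]
tcp_rot: [-0.221, 0.975, -0.001, 0.002]
ft_force: [0.2, 0.4, -0.3]
grip_width: 0.997
grip_force: 0.0
```

Call:
{"op": "apply_moves", "data": {"series": [{"xyz": [0, 0, 0], "turn": 0}, {"xyz": [0, 0, 0], "turn": 0}, {"xyz": [0, 0, 0], "turn": 0}, {"xyz": [0, 0, 0], "turn": 0}, {"xyz": [0, 0, 0], "turn": 0}, {"xyz": [0, 0, 0], "turn": 0}, {"xyz": [0, 0, 0], "turn": 0}, {"xyz": [0, 0, 0], "turn": 0}, {"xyz": [0, 0, 0], "turn": 0}, {"xyz": [0, 0, 0], "turn": 0}], "grip": 1}}

```text
clock: 4.2
position: [539.4, -116.5, 166.5]
tcp_rot: [-0.221, 0.975, -0.0, 0.0]
ft_force: [-0.2, -0.8, 2.5]
grip_width: 0.196
grip_force: 58.4
```

Call:
{"op": "apply_moves", "data": {"series": [{"xyz": [0, 0, -1], "turn": 0}, {"xyz": [0, 0, -4], "turn": 0}, {"xyz": [0, 0, -8], "turn": 0}, {"xyz": [0, 0, -12], "turn": 0}, {"xyz": [0, 0, -15], "turn": 0}, {"xyz": [-1, 4, -15.5], "turn": 0}, {"xyz": [-2.2, 8, -15.5], "turn": 0}, {"xyz": [-3.3, 12, -15.5], "turn": 0}, {"xyz": [-4.5, 16, -15.5], "turn": 0}, {"xyz": [-5.6, 20, -15.5], "turn": 0}, {"xyz": [-6.7, 24, -15.5], "turn": 0}, {"xyz": [-7.8, 28, -15.5], "turn": 0}, {"xyz": [-8.9, 32, -15.5], "turn": 0}, {"xyz": [-9.7, 35, -15.5], "turn": 0}, {"xyz": [-10.19, 36.63, -15], "turn": 0}, {"xyz": [-10.19, 36.63, -14], "turn": 0}, {"xyz": [-10.19, 36.63, -13], "turn": 0}, {"xyz": [-10.19, 36.63, -13], "turn": 0}, {"xyz": [-10.19, 36.63, -13], "turn": 0}, {"xyz": [-10.19, 36.63, -13], "turn": 0}]}}

```text
clock: 6.2
position: [473.7, 257.2, 297.0]
tcp_rot: [-0.22, 0.975, 0.0, 0.0]
ft_force: [0.3, 0.8, -0.8]
grip_width: 0.195
grip_force: 59.1
```

```bash
python3 - <<'E'
from cell import robot
from h import *
s=robot.sense(); print(s["clock"],s["position"],s["tcp_rot"],s["ft_force"],s["joint_pos"])
ims={}
for n in("wrist","side","scene"):
    m=robot.camera_model(n); im=robot.snapshot(n)[:,:,::-1].copy(); cv2.imwrite(f"pics/{n}4.png",im); ims[n]=im
    p=s["position"]; print(n,"foot",proj(m,[p[0],p[1],p[2]-160.5]),"sock",proj(m,[473.6,258,90]),"ringfoot20",proj(m,[p[0],p[1],p[2]-140.5]))
    for st,c in blobs(orange(im)): print(st,c)
a=cv2.resize(ims["side"][190:290,265:345],(400,500),interpolation=cv2.INTER_CUBIC)
m=ims["wrist"][60:310,150:400]; m=cv2.resize(m,(400,400))
o=np.zeros((500,800,3),np.uint8);o[:,:400]=a;o[:400,400:]=m;cv2.imwrite("pics/c4.png",o)
E
```

```text
6.2 [473.69233201 257.24133968 297.0033197 ] [-2.20478798e-01  9.75391644e-01  1.68813450e-04  4.60528147e-04] [ 0.33265288  0.75537855 -0.81887691] [ 8.70834486e-01 -1.05361642e-01  6.25726268e-02  2.91304555e-04
 -1.73779260e+00 -1.99697156e+00]
wrist foot [274.63062539 193.95309497] sock [275.23229519 184.62409054] ringfoot20 [274.66923243 198.96478217]
[ 252  182   46   40 1065] [274.22816901 199.47793427]
[256 313  37  33 965] [274.18860104 328.84663212]
side foot [305.51425652 250.2273781 ] sock [305.11222692 266.18346117] ringfoot20 [305.72304279 243.23653246]
[299 233  15  11 113] [306.27433628 238.6460177 ]
scene foot [231.2582328  163.72584023] sock [231.71174979 177.09373776] ringfoot20 [231.0067497  157.83272256]
[226 152  10   4  32] [230.21875 153.4375 ]
```

View pics/c4.png

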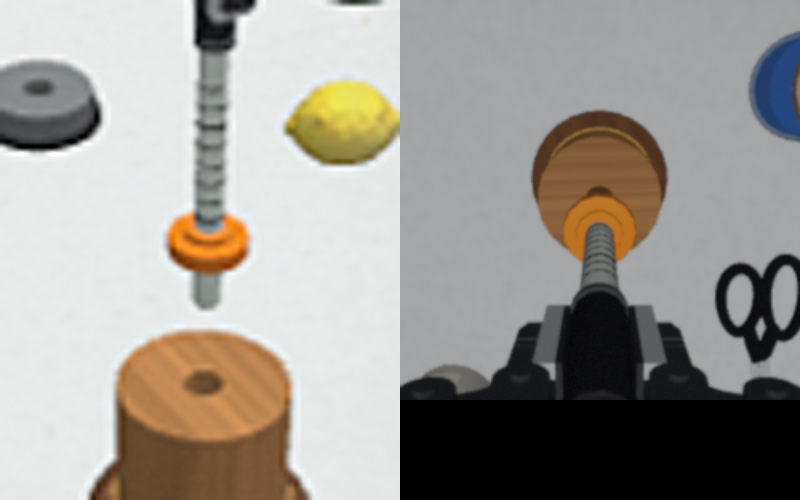

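The crop shows the gauge held upright, foot at about (306,250) and ring at (306,239), directly over the socket at (305.5,266) in the side view. I'll compare foot and socket within the same images, which cancels calibration error.

```bash
python3 - <<'E'
from cell import robot
from h import *
from scipy.optimize import least_squares
p=robot.sense()["position"]; cam={n:robot.camera_model(n) for n in("wrist","side","scene")}
im={n:cv2.imread(f"pics/{n}4.png") for n in cam}
def cen(mask,w): return (np.array(np.nonzero(mask*w)).T,)
def ringc(n,r):
    x0,y0,x1,y1=r; h=cv2.cvtColor(im[n][y0:y1,x0:x1],cv2.COLOR_BGR2HSV); k=cv2.inRange(h,(3,190,90),(20,255,255))
    st,c=max(blobs(k,5),key=lambda b:b[0][4]); return st,c+[x0,y0]
def sock(n,r):
    x0,y0,x1,y1=r; g=cv2.cvtColor(im[n][y0:y1,x0:x1],cv2.COLOR_BGR2GRAY).astype(float); w=np.clip(np.median(g)-12-g,0,None); yy,xx=np.mgrid[y0:y1,x0:x1]; return (w*xx).sum()/w.sum(),(w*yy).sum()/w.sum(),w.max()
rs=ringc("side",(290,225,325,252)); rc=ringc("scene",(215,140,250,172)); print("ring",rs,rc)
ss=sock("side",(299,261,313,272)); sc=sock("scene",(224,173,240,182)); print("sock",ss,sc)
for n,s in(("side",ss),("scene",sc)): print(n,onz(cam[n],s[0],s[1],90))
# rod axis column vs rows in side
g=cv2.cvtColor(im["side"],cv2.COLOR_BGR2GRAY).astype(float)
for v in (208,214,220,226,246,248):
    w=np.clip(g[v,297:316].max()-15-g[v,297:316],0,None); c=(w*np.arange(297,316)).sum()/w.sum()
    z=[z for z in range(130,330) if proj(cam["side"],[p[0],p[1],z])[1]<=v][0]; print(v,c,proj(cam["side"],[p[0],p[1],z]))
def f(q): return [proj(cam["side"],[*q,p[2]-127])[0]-rs[1][0],proj(cam["scene"],[*q,p[2]-127])[0]-rc[1][0]]
def fs(q): return [proj(cam["side"],[*q,90])[0]-ss[0],proj(cam["scene"],[*q,90])[0]-sc[0]]
a=least_squares(f,p[:2]).x;b=least_squares(fs,p[:2]).x; print("gauge",a,"socket",b,"diff",b-a)
E
```

```text
ring (array([  9,   9,  15,  10, 115], dtype=int32), array([306.09565217, 238.93043478])) (array([11, 12, 10,  4, 27], dtype=int32), array([230.33333333, 153.55555556]))
sock (np.float64(305.53275737940965), np.float64(266.18142548596114), np.float64(61.0)) (np.float64(231.10416666666666), np.float64(177.52083333333334), np.float64(10.0))
side [472.60949291 258.04495153  90.        ]
scene [470.56679181 255.84103463  90.        ]
208 306.87566607460036 [306.88263125 207.65064479]
214 306.51807228915663 [306.697964   213.80811419]
220 306.49795918367346 [306.51621286 219.86835025]
226 306.4366197183099 [306.33730928 225.83363806]
246 305.71894093686353 [305.73263101 245.99578391]
248 305.59322033898303 [305.68020756 247.74377012]
gauge [473.49833128 260.79135016] socket [472.912949   261.32164272] diff [-0.58538228  0.53029256]
```

Call:
{"op": "apply_moves", "data": {"series": [{"xyz": [0.02, 0.1, 1], "turn": 0}, {"xyz": [0.02, 0.1, 2], "turn": 0}, {"xyz": [0.02, 0.1, 3], "turn": 0}, {"xyz": [0.02, 0.1, 3.8], "turn": 0}, {"xyz": [0.02, 0.1, 4.1], "turn": 0}, {"xyz": [0.02, 0.1, 4.1], "turn": 0}, {"xyz": [0.02, 0.1, 4.3], "turn": 0}, {"xyz": [0.02, 0.1, 4.45], "turn": 0}, {"xyz": [0.02, 0.1, 4.6], "turn": 0}, {"xyz": [0.02, 0.1, 4.75], "turn": 0}, {"xyz": [0.02, 0.1, 4.9], "turn": 0}, {"xyz": [0.02, 0.1, 4.9], "turn": 0}]}}

```text
clock: 7.55
position: [472.8, 258.7, 247.2]
tcp_rot: [-0.221, 0.975, -0.0, -0.0]
ft_force: [-0.2, 0.0, -1.2]
grip_width: 0.192
grip_force: 59.1
```

Call:
{"op": "apply_moves", "data": {"series": [{"xyz": [0, 0, 0.15], "turn": 0}, {"xyz": [0, 0, 0.3], "turn": 0}, {"xyz": [0, 0, 0.45], "turn": 0}, {"xyz": [0, 0, 0.6], "turn": 0}, {"xyz": [0, 0, 0.75], "turn": 0}, {"xyz": [0, 0, 0.9], "turn": 0}, {"xyz": [0, 0, 1.05], "turn": 0}, {"xyz": [0, 0, 1.2], "turn": 0}, {"xyz": [0, 0, 1.35], "turn": 0}, {"xyz": [0, 0, 1.5], "turn": 0}, {"xyz": [0, 0, 1.5], "turn": 0}, {"xyz": [0, 0, 1.5], "turn": 0}]}}

```text
clock: 8.75
position: [472.6, 258.8, 232.0]
tcp_rot: [-0.221, 0.975, -0.0, -0.0]
ft_force: [1.1, -0.7, -2.3]
grip_width: 0.192
grip_force: 59.1
```

Call:
{"op": "apply_moves", "data": {"series": [{"xyz": [0, 0, 0.1], "turn": 0}, {"xyz": [0, 0, 0.2], "turn": 0}, {"xyz": [0, 0, 0.3], "turn": 0}, {"xyz": [0, 0, 0.4], "turn": 0}, {"xyz": [0, 0, 0.5], "turn": 0}, {"xyz": [0, 0, 0.6], "turn": 0}, {"xyz": [0, 0, 0.7], "turn": 0}, {"xyz": [0, 0, 0.8], "turn": 0}, {"xyz": [0, 0, 0.9], "turn": 0}, {"xyz": [0, 0, 1.0], "turn": 0}, {"xyz": [0, 0, 1.1], "turn": 0}, {"xyz": [0, 0, 1.2], "turn": 0}, {"xyz": [0, 0, 1.3], "turn": 0}, {"xyz": [0, 0, 1.4], "turn": 0}, {"xyz": [0, 0, 1.5], "turn": 0}, {"xyz": [0, 0, 1.6], "turn": 0}, {"xyz": [0, 0, 1.7], "turn": 0}, {"xyz": [0, 0, 1.8], "turn": 0}, {"xyz": [0, 0, 1.9], "turn": 0}, {"xyz": [0, 0, 2.0], "turn": 0}]}}

```text
clock: 10.75
position: [473.0, 258.9, 213.5]
tcp_rot: [-0.221, 0.975, 0.0, 0.001]
ft_force: [0.1, -2.0, 5.8]
grip_width: 0.194
grip_force: 59.5
```

Call:
{"op": "apply_moves", "data": {"series": [{"xyz": [0, 0, 0.06], "turn": 0}, {"xyz": [0, 0, 0.12], "turn": 0}, {"xyz": [0, 0, 0.18], "turn": 0}, {"xyz": [0, 0, 0.24], "turn": 0}, {"xyz": [0, 0, 0.3], "turn": 0}, {"xyz": [0, 0, 0.36], "turn": 0}, {"xyz": [0, 0, 0.42], "turn": 0}, {"xyz": [0, 0, 0.42], "turn": 0}]}}

```text
clock: 11.55
position: [473.0, 258.8, 208.9]
tcp_rot: [-0.221, 0.975, 0.0, 0.001]
ft_force: [0.4, -1.8, 5.7]
grip_width: 0.193
grip_force: 59.5
```

Call:
{"op": "apply_moves", "data": {"series": [{"xyz": [0, 0, 0.05], "turn": 0}, {"xyz": [0, 0, 0.1], "turn": 0}, {"xyz": [0, 0, 0.15], "turn": 0}, {"xyz": [0, 0, 0.2], "turn": 0}, {"xyz": [0, 0, 0.2], "turn": 0}]}}

```text
clock: 12.05
position: [472.9, 258.8, 206.7]
tcp_rot: [-0.221, 0.975, 0.0, 0.0]
ft_force: [0.8, -1.3, 6.2]
grip_width: 0.198
grip_force: 59.5
```

Call:
{"op": "apply_moves", "data": {"series": [{"xyz": [0, 0, 0.05], "turn": 0}, {"xyz": [0, 0, 0.1], "turn": 0}, {"xyz": [0, 0, 0.15], "turn": 0}, {"xyz": [0, 0, 0.15], "turn": 0}]}}

```text
clock: 12.45
position: [472.9, 258.8, 205.0]
tcp_rot: [-0.221, 0.975, 0.0, 0.0]
ft_force: [0.1, -1.8, 5.7]
grip_width: 0.194
grip_force: 59.5
```

Call:
{"op": "apply_moves", "data": {"series": [{"xyz": [0, 0, 0.05], "turn": 0}, {"xyz": [0, 0, 0.1], "turn": 0}, {"xyz": [0, 0, 0.15], "turn": 0}, {"xyz": [0, 0, 0.15], "turn": 0}]}}

```text
clock: 12.85
position: [472.9, 258.8, 203.4]
tcp_rot: [-0.221, 0.975, 0.0, 0.0]
ft_force: [1.5, -3.5, 4.8]
grip_width: 0.194
grip_force: 59.5
```

Call:
{"op": "apply_moves", "data": {"series": [{"xyz": [0, 0, 0.05], "turn": 0}, {"xyz": [0, 0, 0.1], "turn": 0}, {"xyz": [0, 0, 0.15], "turn": 0}, {"xyz": [0, 0, 0.15], "turn": 0}]}}

```text
clock: 13.25
position: [472.8, 258.8, 201.8]
tcp_rot: [-0.221, 0.975, 0.0, 0.0]
ft_force: [1.0, -2.0, 4.6]
grip_width: 0.2
grip_force: 59.5
```

Call:
{"op": "apply_moves", "data": {"series": [{"xyz": [0, 0, 0.05], "turn": 0}, {"xyz": [0, 0, 0.1], "turn": 0}, {"xyz": [0, 0, 0.15], "turn": 0}, {"xyz": [0, 0, 0.15], "turn": 0}]}}

```text
clock: 13.65
position: [472.8, 258.8, 200.2]
tcp_rot: [-0.221, 0.975, 0.0, 0.0]
ft_force: [1.0, -2.8, 4.3]
grip_width: 0.196
grip_force: 59.6
```

Call:
{"op": "apply_moves", "data": {"series": [{"xyz": [0, 0, 0.05], "turn": 0}, {"xyz": [0, 0, 0.1], "turn": 0}, {"xyz": [0, 0, 0.15], "turn": 0}, {"xyz": [0, 0, 0.15], "turn": 0}]}}

```text
clock: 14.05
position: [472.8, 258.8, 198.6]
tcp_rot: [-0.221, 0.975, -0.0, 0.0]
ft_force: [1.7, -3.1, 4.5]
grip_width: 0.193
grip_force: 59.6
```

Call:
{"op": "apply_moves", "data": {"series": [{"xyz": [0, 0, 0.05], "turn": 0}, {"xyz": [0, 0, 0.1], "turn": 0}, {"xyz": [0, 0, 0.15], "turn": 0}, {"xyz": [0, 0, 0.15], "turn": 0}]}}

```text
clock: 14.45
position: [472.8, 258.8, 197.1]
tcp_rot: [-0.221, 0.975, 0.0, 0.0]
ft_force: [1.7, -2.9, 4.1]
grip_width: 0.19
grip_force: 59.7
```

Call:
{"op": "apply_moves", "data": {"series": [{"xyz": [0, 0, 0.05], "turn": 0}, {"xyz": [0, 0, 0.1], "turn": 0}, {"xyz": [0, 0, 0.15], "turn": 0}, {"xyz": [0, 0, 0.15], "turn": 0}]}}

```text
clock: 14.85
position: [473.0, 258.9, 196.8]
tcp_rot: [-0.221, 0.975, 0.0, 0.001]
ft_force: [0.4, -1.7, 8.8]
grip_width: 0.193
grip_force: 59.9
```

Call:
{"op": "apply_moves", "data": {"series": [{"xyz": [0, 0, 0.03], "turn": 0}, {"xyz": [0, 0, 0.05], "turn": 0}, {"xyz": [0, 0, 0.05], "turn": 0}, {"xyz": [0, 0, 0.05], "turn": 0}]}}

```text
clock: 15.25
position: [473.1, 258.9, 196.8]
tcp_rot: [-0.221, 0.975, 0.0, 0.001]
ft_force: [-0.7, -2.6, 9.4]
grip_width: 0.194
grip_force: 60.0
```

Call:
{"op": "apply_moves", "data": {"series": [{"xyz": [0, 0, 0], "turn": 0}, {"xyz": [0, 0, 0], "turn": 0}, {"xyz": [0, 0, 0], "turn": 0}, {"xyz": [0, 0, 0], "turn": 0}, {"xyz": [0, 0, 0], "turn": 0}, {"xyz": [0, 0, 0], "turn": 0}, {"xyz": [0, 0, 0], "turn": 0}, {"xyz": [0, 0, 0], "turn": 0}], "grip": -1}}

```text
clock: 16.05
position: [472.7, 258.8, 195.1]
tcp_rot: [-0.221, 0.975, 0.0, -0.0]
ft_force: [0.7, -0.0, 0.6]
grip_width: 1.0
grip_force: 0.0
```

```bash
python3 - <<'E'
from cell import robot
from h import *
s=robot.sense(); print(s["clock"],s["position"],s["ft_force"],s["grip_width"])
im=robot.snapshot("side")[:,:,::-1].copy();cv2.imwrite("pics/side5.png",im); c=robot.snapshot("wrist")[:,:,::-1].copy()
o=np.zeros((500,800,3),np.uint8);o[:,:400]=cv2.resize(im[195:295,265:345],(400,500),interpolation=cv2.INTER_CUBIC);o[:300,400:]=cv2.resize(c,(400,300));cv2.imwrite("pics/c5.png",o)
m=robot.camera_model("wrist")
for st,q in blobs(orange(c)): print(st,q,onz(m,*q,243.3))
m=robot.camera_model("side")
for z in (90,104,181,241,243): print(z,proj(m,[473,258,z]))
E
```

```text
16.05 [472.70182873 258.84407416 195.11226252] [ 0.69114876 -0.04657461  0.55007253] 1.0001844333707728
[ 249  189   50   45 1301] [273.38508839 208.36510377] [434.50497025 239.8003529  243.3       ]
[255 316  37  34 974] [272.99178645 332.46098563] [472.87967516 257.9310781  243.3       ]
90 [305.36590025 266.17492371]
104 [305.50757865 261.50279913]
181 [306.32113151 234.67428915]
241 [306.9983627  212.34125501]
243 [307.02163547 211.57378962]
```

View pics/c5.png

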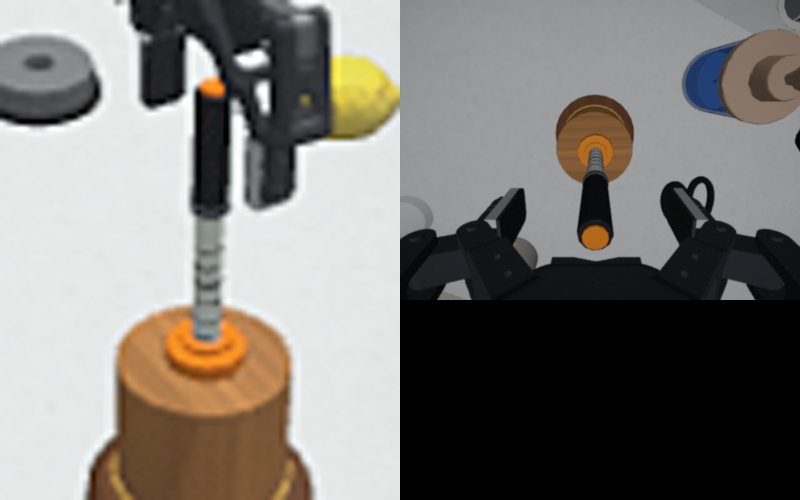

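The crop shows the fingers open and clear, and the gauge upright with its cap at (307,212), as predicted for a top at 243 mm. The ring lies flat on the rim. Retracting straight up.

Call:
{"op": "apply_moves", "data": {"series": [{"xyz": [0, 0, -1.5], "turn": 0}, {"xyz": [0, 0, -4], "turn": 0}, {"xyz": [0, 0, -7], "turn": 0}, {"xyz": [0, 0, -10], "turn": 0}, {"xyz": [0, 0, -13], "turn": 0}, {"xyz": [0, 0, -14], "turn": 0}, {"xyz": [0, 0, -14], "turn": 0}, {"xyz": [0, 0, -14], "turn": 0}, {"xyz": [0, 0, -14], "turn": 0}]}}

```text
clock: 17.05
position: [472.4, 258.8, 333.6]
tcp_rot: [-0.221, 0.975, -0.0, -0.001]
ft_force: [-0.4, 0.2, 0.5]
grip_width: 1.004
grip_force: 0.0
```

```bash
python3 - <<'E'
from cell import robot
from h import *
s=robot.sense(); print(s["clock"],s["position"],s["ft_force"])
for n in("side","wrist"):
    im=robot.snapshot(n)[:,:,::-1].copy(); cv2.imwrite(f"pics/{n}6.png",im); m=robot.camera_model(n)
    for st,q in blobs(orange(im),8): print(n,st,q)
    print(proj(m,[473,258,97]),proj(m,[473,258,243.3]))
b=cv2.imread("pics/side5.png")
for st,q in blobs(orange(b),8): print("before",st,q)
E
```

```text
17.05 [472.40089676 258.7529865  333.55496309] [-0.41580921  0.23070006  0.47474263]
side [305 211   5   3  12] [307.16666667 212.08333333]
side [298 259  16  12 123] [305.7398374  264.97560976]
[305.43650881 263.84646705] [307.02513039 211.45853767]
wrist [258 165  33  29 540] [273.78888889 177.10185185]
wrist [266 208  16  16 207] [273.46859903 215.71014493]
[273.94595543 180.20447294] [273.74145857 215.53776908]
before [305 211   5   3  13] [307.         212.15384615]
before [298 259  16  12 123] [305.72357724 265.04878049]
```

Retracting didn't disturb the gauge, and the ring and cap are where predicted (cap top about 243 mm, upright). Handing in.

```bash
python3 -c "
from cell import robot
print(robot.close_job())"
```

```text
the job is handed in; nothing more can be done
None
```

The gauge is standing released and upright in the socket, foot on the floor and orange ring flat on the rim; the socket measured about 54 mm deep, and the job is handed in (no verdict was returned).

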